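# Load the bead pan into the cooling box through its flap

## Task

On the ledge of the clear cooling box wait two steel pans with wooden push blocks: gently push the one that holds glass beads through the hanging flap with your fingertips, sliding it along the floor without picking it up, until pan and push block are completely inside, then draw back so that the flap swings fully shut behind it. Leave the empty pan on the ledge, stop the bead pan before it bumps the glass pieces at the back of the box, and leave the mould and tweezers beside the ledge where they lie.

Things in the scene. Friction and masses are not known exactly. Their poses are not given: they have to be found in the camera images.
- coolbox: Fixed clear-walled box, 300 mm wide (y), on a steel floor plate. Origin on the table under the middle of the closed flap; +x points into the box, z up. The plate's top is 8 mm above the table; it runs without a step from x = -160 mm (open loading ledge) to the back wall at x = 253 mm. Two glass pieces stand inside at the back, beyond x = 190 mm. Clear roof, top at 177 mm. Place and yaw vary.
- doorway (a point): Middle of the doorway's top at the box's x = 0, on the flap's hinge line, 165 mm above the table. The doorway is 274 mm wide; a fixed header bar (16 mm deep, 10 mm high, underside 173 mm above the table) crosses just above the hinge.
- flap (a joint): Aluminium flap 266 mm wide, 180 g, hinged on its top edge; 131 mm long, lower edge 26 mm above the plate. 0 = shut, grows as the edge swings inwards (to 1.4 rad), never outwards; falls shut by its weight. The pan's walls push it open and prop it until the back of the walled part is about 60 mm inside the door; the push block passes beneath it.
- pan: Pan with beads: steel pan 70 mm long (x), 80 mm wide, walls 40 mm high, holding five green glass beads 25 mm across; behind it a wooden push block, x from -35 to -97 mm, 64 mm wide, 22 mm high. Origin under the centre of the walled part; +x is its front, facing the box. Loose, about 0.3 kg, slides on the plate. It may stand left or right.
- pan_tail (a point): Centre of the rear end face of the push block of the pan with beads, 11 mm above the floor plate; this face is pushed on.
- spare: The empty pan, of the same shape and size with the same push block; origin under the centre of its walled part, +x to the front. It stands on the ledge beside the other, about 124 mm from centre to centre, and stays there.
- mould: Round stepped brass mould, 52 mm across, 38 mm high, loose on the table left of the ledge. Origin under its centre.
- tweezers: Steel tweezers 150 mm long, lying on the table right of the ledge. Origin under the middle.
There are look-alikes about, which are no part of the job. Leave any blue look-alike of the spare alone. Leave any yellow look-alike of the pan alone.

How it is judged:
By the outcome, as a careful person would: the job done as asked, in the order asked, and still so for the second after the job is handed in, with the robot touching nothing.
It also fails if it takes over 45 s, if anything falls off the work surface, if the arm or the gripper's body presses on something with over 40 N, if the wrist force passes 120 N, or if a joint passes its speed limit or range.

## Robot

A 7-joint arm with a two-finger parallel gripper is mounted at the origin on the work surface. World frame = base frame: x ahead of the robot, y to its left, z up, the work surface at z = 0. Lengths are in m, angles in degrees, forces in N, time in s.
With the tool pointing down it reaches from about 0.425 to 0.875 m from the base axis. Payload 4.7 kg.
Tool frame: the origin (TCP) lies midway between the tips of the shut fingers; the grasp point (between the pads) lies env.tcp_to_grasp behind it (env.tcp_to_grasp is the distance from the TCP to the grasp point, in m); z points along the fingers, y is the direction in which the jaws open and shut (so a half turn about z gives the same grasp; the last joint's range is limited). The gripper opens to 85 mm and grips with 20 to 120 N. Pads are 22 mm wide; open, the fingers measure 114 mm over their backs; the gripper's body (76 mm by 85 mm) begins 54 mm behind the grasp point. The pads swing forward as they close: fully open they stand 13 mm farther back than shut.
Start: joints at [70.25, 18.392, -4.016, 83.108, 1.295, 78.541, -3.26], TCP at [0.228, -0.609, 0.231] pointing down, gripper open.
Joint ranges: [-163.93, 163.93], [-17.29, 119.83], [-79.2, 71.16], [3.27, 140.29], [-89.18, 269.18], [5.43, 117.66], [-154.24, 154.24]. Speed limits (degrees/s): [147.25, 147.25, 180, 180, 180, 180, 180].

## Interface

Orientations are given as a 3x3 rotation matrix whose columns are the frame's x, y, z axes.
In Python, from plant import sensors, viewer, workorder, env gives the robot as it stands.
- The arm moves only by the shell command python3 -m pendant 'ROWS' [OPENING] [FORCE]. ROWS is JSON, a list of rows, each a list of 4 numbers: the shift along the tool's x, y, z in units of 30 mm (1.0 is 30 mm), then the turn about the tool's z in units of 8 degrees (1.0 is 8 degrees). A call has 1 to 5 rows; each row shifts and turns the commanded pose from where the row before left it, along the tool's axes as they then stand; what a row does not reach is not made up. A row lasts 1/10 s, in which the tool goes at most 50 mm and 8.59 degrees, less where a joint would pass 70% of its speed; a pose out of reach is approached as far as the arm can. A call is refused whole if a number of a shift passes 1 or a number of a turn 1, either way. A call with a gripper value outside its range is refused whole. OPENING is the opening, from -1 (shut) to 1 (fully open), set as the call begins (- or left out, the last holds). The fingers move at their own pace and stop on an object; FORCE is the grip in N (left out, the last holds). Time passes only in rows, so rows that do not move let the fingers close. It gives the time, the measured TCP pose, the force and the opening at its end, in the units of the state.
- sensors.get_obs(): the state, without advancing time (a new reading comes with each control period).
- viewer.capture(name): name is "scene" or "side" or "wrist"; returns a dict with "image" (480x640x3 uint8, red, green, blue), "z_map" (480x640 float32, m along the optical axis (not along the pixel's ray), 0 where there is no reading), "camera_matrix" (3x3 intrinsics, pixels), "R" (3x3) and "t" (3): a world point X has camera coordinates R X + t; the wrist camera has in their place "tool_from_camera" (4x4, takes a point from camera to tool coordinates, whose origin is the TCP and whose axes are the flange's). Camera axes: x right, y down, z forward; pixel columns grow to the right and rows downward; lengths in m; the calibration is good to about 2 mm. The wrist camera is an equidistant fisheye: a pixel r from the principal point sees the ray r / f radians off the axis. A picture is of the moment at which its call begins: read the wrist's pose just before it.
- workorder.sign_off(): hands the job in, once; it reports no verdict.
The state is a dict: "time_s": time; "q": joint angles; "joint_velocities": joint speeds; "joint_efforts": joint torques, N m; "tcp_pos": TCP position; "ee_rot": TCP orientation; "force": force on the tool from outside, world axes, zero at the start; "ft_torque": the same for the moment, N m; "finger_gap": finger opening in m.
Only numpy, scipy, OpenCV 4.12 (cv2) and the standard library are available. Lean on these libraries where they do the work, as an engineer would, in place of code of your own. Each camera call takes 0.05 s, during which the arm holds its last target.

## Working session

There is one attempt and no reset: what is moved stays moved. The work goes in short steps, Python scripts to look and compute and a shell command to move; the robot and the scene stay as the last step left them, time stands still between calls to the robot, and variables do not carry over. Pictures are saved under pics/ and viewed, and the job is handed in when it is done.

```bash
ls; mkdir -p pics
python3 - <<'E'
from plant import sensors, viewer, workorder, env
import cv2,numpy as np
o=sensors.get_obs(); print(o['time_s'],o['tcp_pos'],o['ee_rot'],o['force'],o['finger_gap'],env.tcp_to_grasp)
for n in ['scene','side','wrist']:
    c=viewer.capture(n); cv2.imwrite(f'pics/{n}0.png',c['image'][:,:,::-1]); np.savez(f'{n}0.npz',**c)
E
```

```text
pics
0.0 [ 0.22800534 -0.60811049  0.23022624] [[ 9.36327253e-01  3.51127706e-01 -7.80883457e-04]
 [ 3.51128558e-01 -9.36325576e-01  1.77532857e-03]
 [-1.07794106e-04 -1.93647900e-03 -9.99998119e-01]] [-0.25274612  0.57736278 -0.50220008] 0.08559902042798823 0.0187
```

View pics/scene0.png

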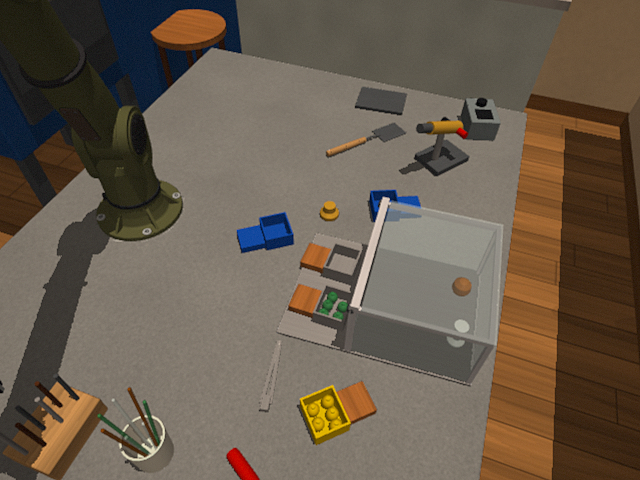

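View pics/side0.png

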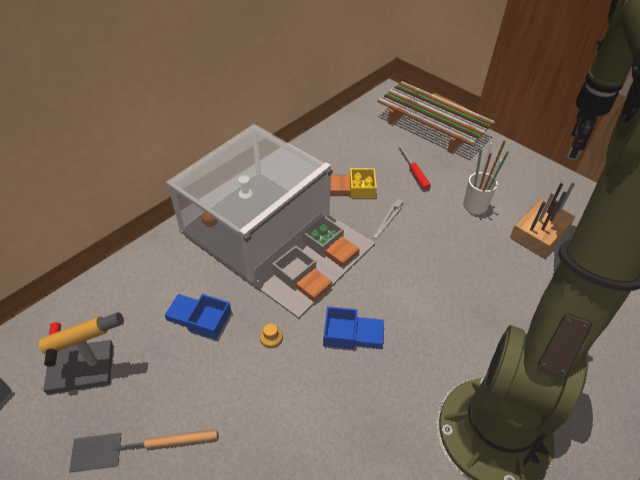

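View pics/wrist0.png

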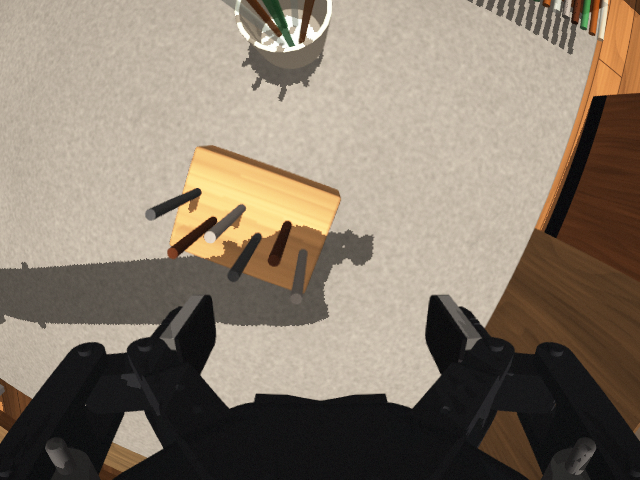

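The scene view shows the bead pan (green beads) at (333,305) with its block at (305,299). The empty grey pan is at (345,258) with its block at (315,257). Blue look-alikes are at (265,232) and (395,205), and the yellow one is at (335,410). The grey pan holding green beads fits the description, so I'll confirm it in a crop and measure it.

```bash
cat > h.py <<'E'
import numpy as np,cv2
def load(n): return dict(np.load(n+'.npz'))
def plane(c,uv,z):
    uv=np.atleast_2d(np.array(uv,float)); K=c['camera_matrix'];R=c['R'];t=c['t']
    d=np.c_[(uv-[K[0,2],K[1,2]])/[K[0,0],K[1,1]],np.ones(len(uv))]@R
    o=-R.T@t
    return o+d*((z-o[2])/d[:,2])[:,None]
def cloud(c):
    K=c['camera_matrix'];v,u=np.mgrid[:480,:640];Z=c['z_map']
    P=np.stack([(u-K[0,2])/K[0,0]*Z,(v-K[1,2])/K[1,1]*Z,Z],-1)
    return (P-c['t'])@c['R']
E
python3 - <<'E'
from h import *
for n in ['scene0','side0']:
    c=load(n);P=cloud(c);im=c['image'];hsv=cv2.cvtColor(im,cv2.COLOR_RGB2HSV)
    m=cv2.inRange(hsv,(5,130,90),(16,255,255))
    nn,L,st,ce=cv2.connectedComponentsWithStats(m)
    for i in range(1,nn):
        if st[i,4]<150: continue
        Q=P[(L==i)]; zz=Q[:,2]; 
        if abs(np.median(zz)-.03)>.012: continue
        ok=abs(P[...,2]-.030)<.004
        mm=((L==i)&ok).astype(np.uint8)
        ct=max(cv2.findContours(mm,0,2)[0],key=len)[:,0]
        W=plane(c,ct,.030)[:,:2].astype(np.float32)
        r=cv2.minAreaRect(W); print(n,ce[i],st[i,4],np.median(zz).round(4),np.round(r[0],4),np.round(r[1],4),round(r[2],1), np.round(cv2.boxPoints(r),4).tolist())
    g=cv2.inRange(hsv,(50,80,40),(80,255,255)); g[:150]=0
    Q=P[g>0]; Q=Q[(Q[:,2]>.01)&(Q[:,2]<.06)]; print('beads',len(Q),np.median(Q,0))
    # rim
    s=(abs(P[...,2]-.048)<.004)
    x=(260,220) if n=='scene0' else (250,180)
    cv2.imwrite(f'pics/{n}_crop.png',cv2.resize(im[x[1]:x[1]+150,x[0]:x[0]+200,::-1],None,fx=4,fy=4,interpolation=2))
E
```

```text
scene0 [315.09090909 255.40082645] 484 0.0291 [ 0.5034 -0.0035] [0.0638 0.0551] 89.9 [[0.4756999909877777, -0.03539999946951866], [0.5309000015258789, -0.03550000116229057], [0.531000018119812, 0.028300000354647636], [0.4758000075817108, 0.0284000001847744]]
scene0 [304.73267327 298.42244224] 606 0.0291 [ 0.5237 -0.1269] [0.0565 0.0639] 0.7 [[0.4950999915599823, -0.09529999643564224], [0.4959000051021576, -0.15919999778270721], [0.552299976348877, -0.15850000083446503], [0.5515000224113464, -0.09459999948740005]]
scene0 [356.30286929 400.95961743] 941 0.021 [ 0.7305 -0.3163] [0. 0.] 0.0 [[0.7304999828338623, -0.31630000472068787], [0.7304999828338623, -0.31630000472068787], [0.7304999828338623, -0.31630000472068787], [0.7304999828338623, -0.31630000472068787]]
beads 371 [ 0.58387964 -0.1246742   0.03308348]
side0 [340.29120879 184.82142857] 364 0.0232 [ 0.6885 -0.2831] [0.007  0.0178] 77.4 [[0.6790000200271606, -0.28459998965263367], [0.696399986743927, -0.28850001096725464], [0.6978999972343445, -0.2815999984741211], [0.6805999875068665, -0.2777999937534332]]
side0 [341.0953271  250.29345794] 535 0.0313 [ 0.5224 -0.1229] [0.0624 0.0651] 0.1 [[0.491100013256073, -0.09040000289678574], [0.4912000000476837, -0.15549999475479126], [0.553600013256073, -0.15539999306201935], [0.5534999966621399, -0.09030000120401382]]
side0 [313.01138211 283.45365854] 615 0.0311 [0.5018 0.0008] [0.0657 0.0619] 89.6 [[0.4706999957561493, -0.03180000185966492], [0.5325999855995178, -0.03220000118017197], [0.5329999923706055, 0.03350000083446503], [0.47110000252723694, 0.033900000154972076]]Traceback (most recent call last):
  File "<stdin>", line 12, in <module>
ValueError: max() iterable argument is empty
```

```bash
python3 -c "
from h import *
a=load('scene0');b=load('side0')
print(a['R'],a['t'],b['t'],-a['R'].T@a['t'],-b['R'].T@b['t'])"
```

```text
[[ 0.93913501  0.34312312  0.01708665]
 [ 0.27090435 -0.70905042 -0.65104404]
 [-0.21127297  0.6160471  -0.75884762]] [-0.48306907 -0.07516997  1.26916008] [0.35455123 0.38097469 1.08727446] [ 0.74217016 -0.66940951  0.92241418] [-0.02257227  0.55955564  1.06742776]
```

Run:
```python
from h import *
a=load('scene0');b=load('side0')
P=cloud(a); 
for p in [(318,236),(280,328),(284,328)]: print('ledge',p,plane(a,p,.008))
for p in [(299,316),(374,242)]: print('ledge side',p,plane(b,p,.008))
# bar: white pixels
for n,c in (('scene0',a),('side0',b)):
    P=cloud(c);im=c['image'].astype(int)
    m=(im.min(2)>185)&(P[...,2]>.14)&(P[...,2]<.21)&(P[...,0]>.4)
    Q=P[m]; print(n,len(Q),np.median(Q[:,2]))
    r=cv2.minAreaRect(plane(c,np.argwhere(m)[:,::-1],.183)[:,:2].astype(np.float32)) ; print(r,cv2.boxPoints(r))
    m=(abs(P[...,2]-.048)<.003)&(P[...,0]>.5)&(P[...,0]<.66)&(abs(P[...,1]+.06)<.13)
    print('rim pts',m.sum()); 
    for lo,hi in((-.18,-.07),(-.06,.06)):
        q=P[m]; q=q[(q[:,1]>lo)&(q[:,1]<hi)]; r=cv2.minAreaRect(q[:,:2].astype(np.float32)); print(r)
    x=(260,180) if n=='scene0' else (230,160)
    cv2.imwrite(f'pics/{n}_crop.png',cv2.resize(c['image'][x[1]:x[1]+150,x[0]:x[0]+200,::-1],None,fx=4,fy=4,interpolation=2))
```

```text
ledge (318, 236) [[0.48125916 0.07421751 0.008     ]]
ledge (280, 328) [[ 0.49552094 -0.20505518  0.008     ]]
ledge (284, 328) [[ 0.50370959 -0.20197259  0.008     ]]
ledge side (299, 316) [[0.4707239  0.08110213 0.008     ]]
ledge side (374, 242) [[ 0.49040912 -0.21480042  0.008     ]]
scene0 346 0.18230895589216045
((0.6447300910949707, -0.05807085335254669), (0.019620077684521675, 0.29935115575790405), 4.180836200714111) [[ 0.6240341   0.09049122]
 [ 0.6458582  -0.20806332]
 [ 0.6654261  -0.20663293]
 [ 0.64360195  0.09192161]]
rim pts 382
((0.5918611288070679, -0.12538552284240723), (0.07006065547466278, 0.08173634856939316), 0.3450655937194824)
((0.5713633298873901, -0.0028162822127342224), (0.07124857604503632, 0.08205366134643555), 0.4768373370170593)
side0 677 0.18436543435590605
((0.7044419050216675, -0.05258679389953613), (0.13677547872066498, 0.29889437556266785), 3.6536290645599365) [[ 0.6266697   0.09219866]
 [ 0.6457166  -0.20608822]
 [ 0.7822141  -0.19737226]
 [ 0.7631672   0.10091463]]
rim pts 495
((0.5984718799591064, -0.12779521942138672), (0.09270816296339035, 0.1084710881114006), 3.51129150390625)
((0.5845412015914917, -0.0009622424840927124), (0.10508687794208527, 0.11781445145606995), 2.092074155807495)
```

View pics/side0_crop.png

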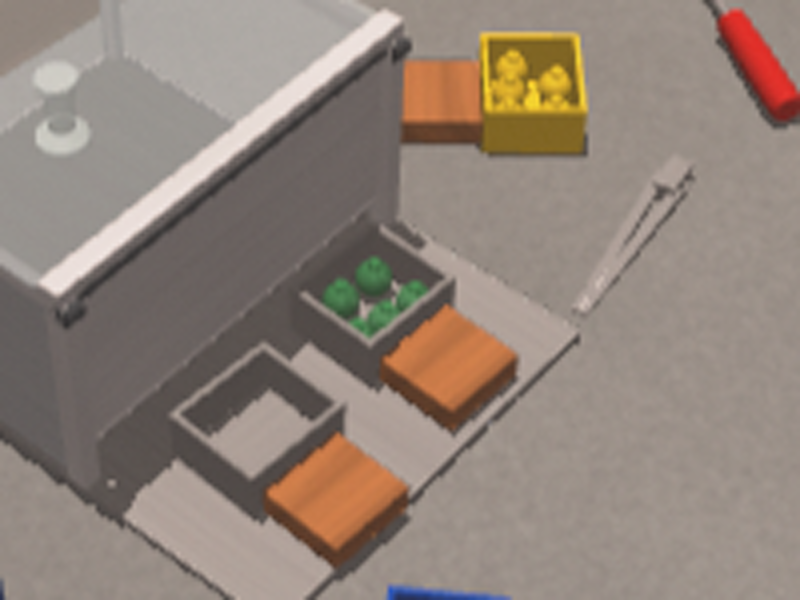

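Run:
```python
from h import *
c=load('scene0')
cv2.imwrite('pics/scene0_crop2.png',cv2.resize(c['image'][190:390,270:510,::-1],None,fx=3,fy=3,interpolation=2))
```

```text
(no output)
```

View pics/scene0_crop2.png

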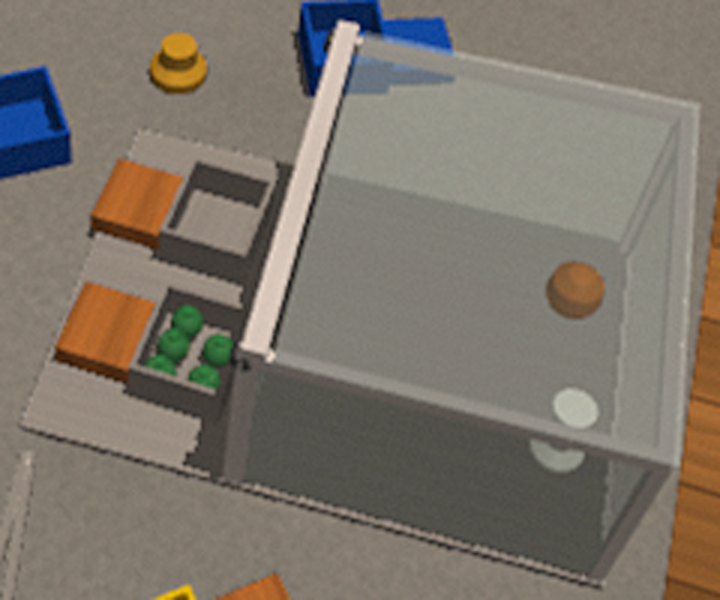

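The crop confirms it: the grey pan with five green beads, on the right seen from the robot, is the target. The grey pan on the left is empty. The tool stays vertical and the header blocks the hand, so I'll push with the back of an open finger, jaws along the box's x. First I'll check the hand geometry.

Run:
```python
from h import *
np.set_printoptions(precision=4,suppress=True)
w=load('wrist0');print(w['tool_from_camera'],w['camera_matrix'])
from plant import env
print([a for a in dir(env) if a[0]!='_'])
# hand cloud from side & wrist
R=np.array([[.9363,.3511,-.0008],[.3511,-.9363,.0018],[-.0001,-.0019,-1]]);T=np.array([.228,-.6081,.2302])
P=cloud(load('side0'));Q=((P-T)@R)
m=(np.linalg.norm(Q[...,:2],axis=-1)<.15)&(Q[...,2]>-.4)&(Q[...,2]<.03)&(load('side0')['z_map']>0)
q=Q[m]
for z in np.arange(-.4,.03,.02):
    s=q[(q[:,2]>=z)&(q[:,2]<z+.02)]
    if len(s): print(round(z,2),len(s),s[:,0].min(),s[:,0].max(),s[:,1].min(),s[:,1].max())
c=load('side0');cv2.imwrite('pics/hand0.png',cv2.resize(c['image'][0:200,540:640,::-1],None,fx=3,fy=3,interpolation=2))
```

```text
[[ 0.0018 -0.9635 -0.2678  0.0664]
 [ 1.      0.0015  0.0014 -0.0005]
 [-0.001  -0.2678  0.9635 -0.1421]
 [ 0.      0.      0.      1.    ]] [[371.6483   0.     320.2042]
 [  0.     371.6483 239.3889]
 [  0.       0.       1.    ]]
['MotionError', 'tcp_to_grasp']
-0.4 130 0.030764323199475387 0.03778126014237212 -0.14640514871361135 -0.05061929129787255
-0.38 156 0.02479980965272599 0.04576363329215722 -0.14662321171652967 -0.005874210279464346
-0.36 158 0.021970024268073995 0.047415691386292 -0.10321984097091447 0.021886897346787733
-0.34 77 0.012840863866027341 0.04604718809751573 -0.06914904556380373 0.02019710481881491
-0.32 179 -0.0024314493121422188 0.04033249006300038 -0.04114688056259261 -0.0011966149079928336
-0.3 281 -0.017911986918193058 0.03459544623271233 -0.042266542429962174 0.00419122756476792
-0.28 350 -0.03163260537596071 0.039801335094661425 -0.03963157609187092 0.026393888505491053
-0.26 364 -0.03590213279703372 0.0405167439223678 -0.04290897667102357 0.029336449691071777
-0.24 340 -0.03577730582349942 0.03468684457685141 -0.04171396481112622 0.0013510518503492175
[... 421 characters left out ...]
234264 -0.06853202203212341 -0.0021338010713397924
-0.12 265 -0.02061695663709577 0.018701359656340576 -0.07358425099719049 0.016635460295496264
-0.1 151 -0.019604151243003017 0.018068016520862807 -0.0761680085761684 0.03977895335865758
-0.08 124 -0.014595224662833951 0.015548133972907115 -0.07692449081180489 0.06923306996801144
-0.06 44 -0.011265142059350823 0.010840076942204912 -0.05901360199765749 0.04907736580144063
-0.04 86 -0.012012310603597023 0.009992610395529547 -0.059933174470909824 0.04907976427930116
-0.02 18 -0.011959301240612182 0.009151709282923928 -0.05113295821839911 0.04795074779920867
0.02 6 0.13698872283446162 0.14004606461811098 -0.03208704843127652 -0.019392692002252677
```

View pics/hand0.png

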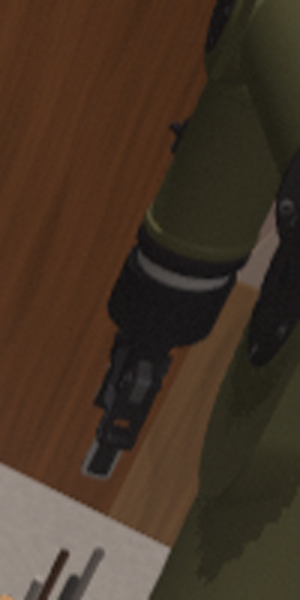

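Run:
```python
from h import *
np.set_printoptions(precision=3,suppress=True)
for n in ['side0','scene0']:
    P=cloud(load(n)); 
    A=np.array([.228,-.608]);B=np.array([.4227,-.1315]);d=B-A;L=np.linalg.norm(d);d/=L
    r=P[...,:2]-A; s=r@d; w=np.abs(r@np.array([-d[1],d[0]]))
    m=(w<.13)&(s>.06)&(s<L+.1)&(P[...,2]<.5)
    for a in np.arange(.06,L+.1,.06):
        z=P[m&(s>=a)&(s<a+.06)][:,2]; 
        if len(z): print(n,round(a,2),len(z),z.max())
```

```text
side0 0.06 2367 0.323129342235019
side0 0.12 2487 0.21597918547280734
side0 0.18 1696 0.010801415441768488
side0 0.24 1762 0.010413310601285716
side0 0.3 1821 0.010234704580328042
side0 0.36 1895 0.008724399458121508
side0 0.42 1953 0.014360723987085001
side0 0.48 2016 0.036050605215633726
side0 0.54 2211 0.054975274332609556
side0 0.6 534 0.0533367056260428
scene0 0.06 4523 0.21369904449553115
scene0 0.12 3534 0.21267115205852152
scene0 0.18 3732 0.0056396682097003565
scene0 0.24 3407 0.0037597920960235564
scene0 0.3 3128 0.004774597879990538
scene0 0.36 2872 0.00646767903674016
scene0 0.42 2631 0.01079806538403019
scene0 0.48 2513 0.03367791668602024
scene0 0.54 2196 0.04994199520312734
scene0 0.6 578 0.05008670015801698
```

```bash
python3 -m pendant '[[0,0,-1,-1],[0,0,-1,-1],[0,0,-0.5,-1]]' 1 20
```

```text
time_s: 0.45
tcp_pos: [0.2285, -0.6093, 0.309]
ee_rot: [[0.709, 0.706, 0.001], [0.706, -0.708, -0.003], [-0.001, 0.003, -1.0]]
force: [0.7, -0.7, -0.3]
finger_gap: 0.0852
```

```bash
python3 -m pendant '[[0,0,0,-1],[0,0,0,-1],[0,0,0,-1],[0,0,0,-1],[0,0,0,-1]]'
python3 -m pendant '[[0,0,0,-1],[0,0,0,-0.18],[0,0,0,0]]'
cat > go.py <<'E'
import sys,numpy as np
from plant import sensors
o=sensors.get_obs();R=np.array(o['ee_rot']);p=np.array(o['tcp_pos'])
t=np.array([float(a) for a in sys.argv[1:4]])
print('t',o['time_s'],'p',p.round(4),'y-axis yaw',np.degrees(np.arctan2(R[1,1],R[0,1])).round(2),'units',((t-p)@R/.03).round(3),'F',np.round(o['force'],1))
E
python3 go.py .4227 -.1315 .25
```

```text
time_s: 0.95
tcp_pos: [0.2281, -0.6084, 0.3059]
ee_rot: [[0.089, 0.996, -0.0], [0.996, -0.089, 0.001], [0.001, -0.0, -1.0]]
force: [0.7, 0.4, 0.6]
finger_gap: 0.0854
time_s: 1.25
tcp_pos: [0.2281, -0.6086, 0.306]
ee_rot: [[-0.067, 0.998, -0.0], [0.998, 0.067, 0.0], [0.0, -0.0, -1.0]]
force: [-0.0, -0.7, -0.3]
finger_gap: 0.0853
t 1.25 p [ 0.2281 -0.6086  0.306 ] y-axis yaw 3.86 units [15.429  7.543  1.873] F [-0.  -0.7 -0.3]
```

```bash
python3 -m pendant '[[1,0.5,0,0],[1,0.5,0,0],[1,0.5,0,0],[1,0.5,0,0],[1,0.5,0,0]]'
python3 -m pendant '[[1,0.5,0,0],[1,0.5,0,0],[1,0.5,0,0],[1,0.5,0,0],[1,0.5,0,0]]'
python3 -m pendant '[[1,0.5,0,0],[1,0.5,0,0],[1,0.5,0,0],[1,0.5,0,0],[1,0.5,0,0]]'
python3 -m pendant '[[0.4,0,0,0],[0,0,0,0]]'
python3 go.py .4227 -.1315 .25
```

```text
time_s: 1.75
tcp_pos: [0.293, -0.4524, 0.3063]
ee_rot: [[-0.067, 0.998, 0.0], [0.998, 0.067, -0.0], [-0.0, 0.0, -1.0]]
force: [0.6, 0.0, -0.0]
finger_gap: 0.0855
time_s: 2.25
tcp_pos: [0.3573, -0.2975, 0.3065]
ee_rot: [[-0.067, 0.998, 0.0], [0.998, 0.067, -0.001], [-0.001, 0.0, -1.0]]
force: [0.7, -0.8, 1.1]
finger_gap: 0.0851
time_s: 2.75
tcp_pos: [0.4216, -0.1426, 0.3065]
ee_rot: [[-0.067, 0.998, 0.0], [0.998, 0.067, -0.001], [-0.001, 0.0, -1.0]]
force: [1.0, 0.2, 0.1]
finger_gap: 0.0853
time_s: 2.95
tcp_pos: [0.4206, -0.1304, 0.3066]
ee_rot: [[-0.072, 0.997, 0.0], [0.997, 0.072, -0.001], [-0.001, 0.0, -1.0]]
force: [-0.1, -0.7, -0.4]
finger_gap: 0.0853
t 2.95 p [ 0.4206 -0.1304  0.3066] y-axis yaw 4.11 units [-0.041  0.067  1.886] F [-0.1 -0.7 -0.4]
```

```bash
python3 -m pendant '[[0,0,1,0],[0,0,1,0],[0,0,1,0],[0,0,1,0],[0,0,1,0]]'
python3 -m pendant '[[0,0,1,0],[0,0,1,0],[0,0,0.5,0],[0,0,0,0]]'
python3 - <<'E'
from plant import sensors, viewer
import cv2,numpy as np
for n in ['scene','side','wrist']:
    c=viewer.capture(n); cv2.imwrite(f'pics/{n}1.png',c['image'][:,:,::-1]); np.savez(f'{n}1.npz',**c)
E
python3 go.py .4227 -.1315 .004
```

```text
time_s: 3.45
tcp_pos: [0.4197, -0.1342, 0.1551]
ee_rot: [[-0.065, 0.998, -0.0], [0.998, 0.065, -0.001], [-0.001, -0.0, -1.0]]
force: [0.5, 0.1, 0.1]
finger_gap: 0.0852
time_s: 3.85
tcp_pos: [0.4179, -0.1331, 0.079]
ee_rot: [[-0.066, 0.998, -0.005], [0.998, 0.066, 0.002], [0.002, -0.005, -1.0]]
force: [0.4, -0.3, 0.3]
finger_gap: 0.0852
t 4.0 p [ 0.4209 -0.1332  0.0822] y-axis yaw 3.89 units [0.056 0.06  2.605] F [ 0.3 -0.2 -0.5]
```

View pics/wrist1.png

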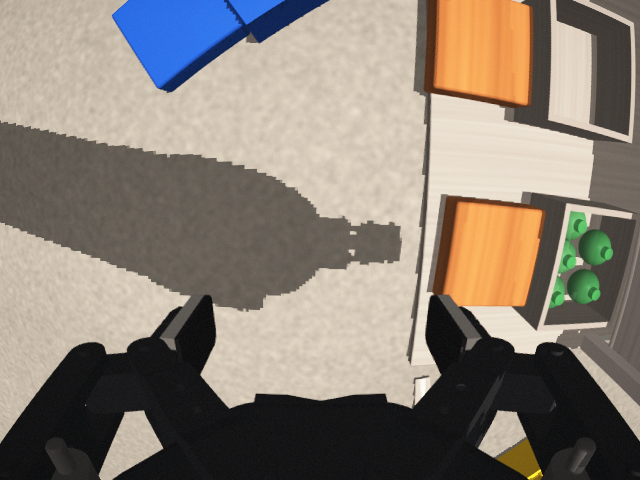

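View pics/scene1.png

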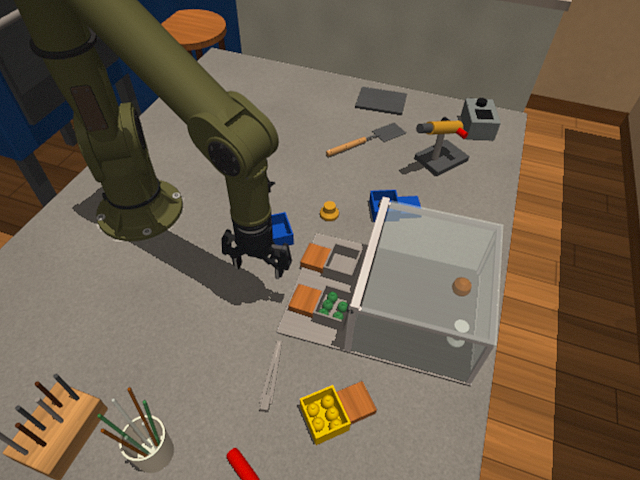

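```bash
cat >> h.py <<'E'
def wplane(c,uv,z,Rt,T):
    K=c['camera_matrix'];uv=np.atleast_2d(np.array(uv,float));d=uv-[K[0,2],K[1,2]];r=np.linalg.norm(d,axis=1);th=r/K[0,0]
    ray=np.c_[d/r[:,None]*np.sin(th)[:,None],np.cos(th)]
    M=c['tool_from_camera'];o=Rt@M[:3,3]+T;w=ray@M[:3,:3].T@Rt.T
    return o+w*((z-o[2])/w[:,2])[:,None]
E
python3 - <<'E'
from h import *
np.set_printoptions(precision=4,suppress=True)
from plant import sensors
o=sensors.get_obs();R=np.array(o['ee_rot']);T=np.array(o['tcp_pos'])
w=load('wrist1')
hsv=cv2.cvtColor(w['image'],cv2.COLOR_RGB2HSV)
m=cv2.inRange(hsv,(8,100,200),(20,255,255));m[:180]=0;m[:,:400]=0
cs=cv2.findContours(m,0,2)[0];c=max(cs,key=cv2.contourArea)[:,0]
W=wplane(w,c,.030,R,T)[:,:2]
r=cv2.minAreaRect(W.astype(np.float32));print(r,cv2.boxPoints(r), c.min(0),c.max(0))
print('rear', wplane(w,[(460,200),(452,230),(449,270),(445,296)],.030,R,T))
print('ledge', wplane(w,[(430,100),(425,180),(419,250),(412,360)],.008,R,T))
s=load('wrist1')
cv2.imwrite('pics/w1c.png',cv2.resize(s['image'][170:340,400:640,::-1],None,fx=3,fy=3,interpolation=2))
E
```

```text
((0.5237823724746704, -0.12366324663162231), (0.05950891971588135, 0.06268653273582458), 0.70670086145401) [[ 0.4936 -0.0927]
 [ 0.4944 -0.1554]
 [ 0.5539 -0.1546]
 [ 0.5531 -0.092 ]] [445 202] [541 305]
rear [[ 0.4946 -0.0918  0.03  ]
 [ 0.4924 -0.1092  0.03  ]
 [ 0.4947 -0.133   0.03  ]
 [ 0.4953 -0.1495  0.03  ]]
ledge [[ 0.4777 -0.0366  0.008 ]
 [ 0.4792 -0.0848  0.008 ]
 [ 0.4812 -0.1285  0.008 ]
 [ 0.4902 -0.2098  0.008 ]]
```

View pics/w1c.png

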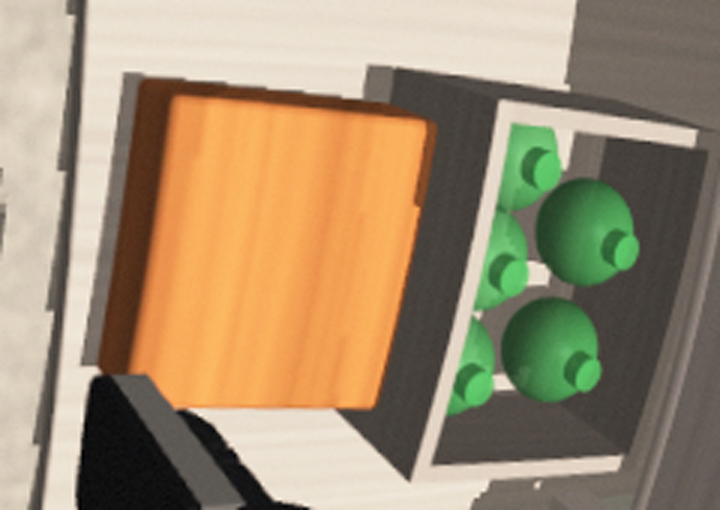

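```bash
python3 -m pendant '[[0.13,0,1,0],[0,0,1,0],[0,0,0.5,0],[0,0,0,0]]'
python3 - <<'E'
from plant import sensors, viewer
import cv2,numpy as np
for n in ['side','scene']:
    c=viewer.capture(n); np.savez(f'{n}2.npz',**c)
    x=(280,180) if n=='side' else (220,220)
    cv2.imwrite(f'pics/{n}2.png',cv2.resize(c['image'][x[1]:x[1]+130,x[0]:x[0]+170,::-1],None,fx=4,fy=4,interpolation=2))
E
python3 go.py .4227 -.1315 .004
```

```text
time_s: 4.4
tcp_pos: [0.4193, -0.1284, 0.0056]
ee_rot: [[-0.069, 0.998, -0.002], [0.998, 0.069, 0.001], [0.001, -0.002, -1.0]]
force: [-0.1, -0.5, 0.7]
finger_gap: 0.0852
t 4.5 p [ 0.4211 -0.1288  0.0074] y-axis yaw 3.96 units [-0.093  0.046  0.115] F [ 1.  -0.5 -0.6]
```

View pics/side2.png

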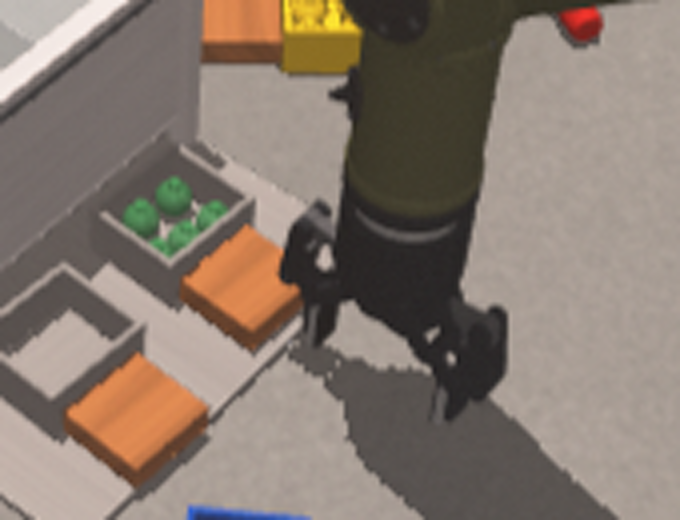

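View pics/scene2.png

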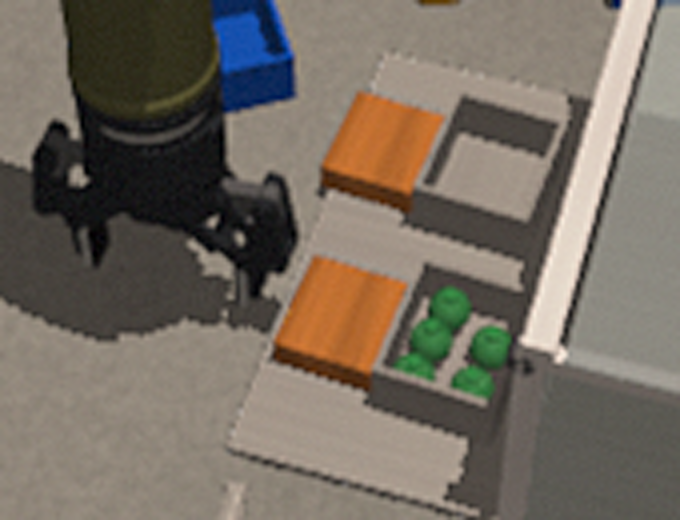

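Run:
```python
from h import *
np.set_printoptions(precision=4,suppress=True)
R=np.array([[-.069,.9976,0],[.9976,.069,0],[0,0,-1]]);T=np.array([.4211,-.1288,.0074])
for n in ['side2','scene2']:
    c=load(n);P=cloud(c);Q=(P-T)@R;dark=c['image'].max(2)<90
    m=(np.abs(Q[...,0])<.06)&(np.abs(Q[...,1])<.1)&(P[...,2]>.012)&(c['z_map']>0)&dark
    q=Q[m]; zz=P[m][:,2]
    for z in np.arange(.01,.24,.01):
        s=q[(zz>=z)&(zz<z+.01)]
        if len(s): print(n,round(z,3),len(s),'x',s[:,0].min(),s[:,0].max(),'y',s[:,1].min(),s[:,1].max())
```

```text
side2 0.01 1 x -0.017062381888622514 -0.017062381888622514 y 0.0703743359815438 0.0703743359815438
side2 0.02 19 x -0.01720897143504912 0.012460508899564324 y -0.05392297797016567 0.0707736630415724
side2 0.03 30 x -0.011594028343622486 0.011951357373909649 y -0.05889375349846658 0.052615179364913306
side2 0.04 36 x -0.011792759900348346 0.013536159751356764 y -0.05933254373460826 0.05295547456688977
side2 0.05 27 x -0.0011345199268906262 0.013757717631913781 y -0.05908930067624293 0.04876919931944769
side2 0.06 45 x -0.008391795115859387 0.013978784858799616 y -0.07214235763490928 0.06360563655609512
side2 0.07 143 x -0.012029030319912187 0.014832629507259937 y -0.07678094754164133 0.07050380639045987
side2 0.08 144 x -0.013449460647814078 0.01847813049085907 y -0.07666549560396808 0.07020205511522702
side2 0.09 118 x -0.012566786575526276 0.019377437647908835 y -0.0745575443368581 0.06751907275156246
side2 0.1 119 x -0.011248851246985957 0.020761418877900947 y -0.07423330253913077 0.06626926769494794
side2 0.11 129 x -0.013199923567252216 0.020011053451740184 y -0.07390494426667542
[... 2930 characters left out ...]
8008815107366 0.01426748843545122 y -0.03237293875501949 0.03716983159365862
scene2 0.18 79 x -0.04087421428850229 0.002565353995817356 y -0.03232792515546643 0.036544720058274104
scene2 0.19 62 x -0.04054265647567074 0.005722207844730324 y -0.029366077106226456 0.03839786061609111
scene2 0.2 117 x -0.041625453011305165 0.005760433012824631 y -0.029360477313716188 0.03831622524395659
scene2 0.21 162 x -0.04075362706310989 0.013015022940096353 y -0.03494462588929221 0.038440084495828045
scene2 0.22 119 x -0.038882022206118326 0.004762013152013037 y -0.028957037488131995 0.036676596200428874
scene2 0.23 122 x -0.03813633723230782 0.014127875589711921 y -0.027766419538414005 0.03678521923808034
```

```bash
python3 -m pendant '[[0,0,0.17,0],[0,0.2,0,0],[0,0.2,0,0],[0,0.1,0,0],[0,0.1,0,0]]'
python3 -m pendant '[[0,0.1,0,0],[0,0.1,0,0],[0,0.15,0,0],[0,0.15,0,0],[0,0.15,0,0]]'
python3 - <<'E'
from plant import sensors, viewer
import cv2,numpy as np
c=viewer.capture('wrist'); cv2.imwrite('pics/w3.png',c['image'][:,:,::-1])
E
python3 go.py .4227 -.1315 .004
```

```text
time_s: 5.0
tcp_pos: [0.4384, -0.1269, 0.0014]
ee_rot: [[-0.07, 0.998, -0.001], [0.998, 0.07, -0.0], [-0.0, -0.001, -1.0]]
force: [-1.1, -0.3, 1.3]
finger_gap: 0.0853
time_s: 5.5
tcp_pos: [0.458, -0.1255, 0.0011]
ee_rot: [[-0.07, 0.998, -0.0], [0.998, 0.07, 0.0], [0.0, -0.0, -1.0]]
force: [-1.6, -0.0, -0.6]
finger_gap: 0.0853
t 5.55 p [ 0.4589 -0.1254  0.0013] y-axis yaw 4.01 units [-0.119 -1.219 -0.092] F [-0.4  0.5 -0.1]
```

View pics/w3.png

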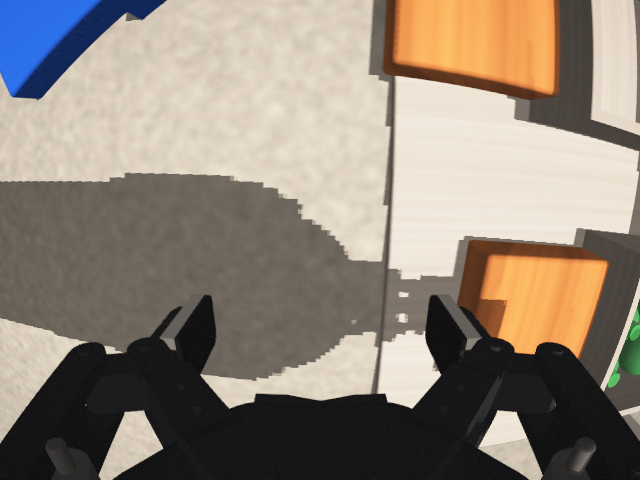

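```bash
python3 -m pendant '[[0,0.2,0,0],[0,0.2,0,0],[0,0.2,0,0],[0,0.2,0,0],[0,0.2,0,0]]'
python3 -m pendant '[[0,0.2,0,0],[0,0.2,0,0],[0,0.2,0,0],[0,0.2,0,0],[0,0.2,0,0]]'
python3 -m pendant '[[0,0.2,0,0],[0,0.2,0,0],[0,0.2,0,0],[0,0.2,0,0],[0,0,0,0]]'
cat > snap.py <<'E'
import sys,cv2,numpy as np
from plant import viewer
k=sys.argv[1]
for n in ['side','scene']:
    c=viewer.capture(n); np.savez(f'{n}{k}.npz',**c)
    x=(160,110) if n=='side' else (270,180)
    cv2.imwrite(f'pics/{n}{k}.png',cv2.resize(c['image'][x[1]:x[1]+200,x[0]:x[0]+240,::-1],None,fx=3,fy=3,interpolation=2))
E
python3 snap.py 4; python3 go.py .4227 -.1315 .004
```

```text
time_s: 6.05
tcp_pos: [0.488, -0.1235, 0.0012]
ee_rot: [[-0.07, 0.998, -0.0], [0.998, 0.07, -0.0], [-0.0, -0.0, -1.0]]
force: [-1.3, 0.1, 0.4]
finger_gap: 0.0855
time_s: 6.55
tcp_pos: [0.5179, -0.1213, 0.0011]
ee_rot: [[-0.07, 0.998, -0.0], [0.998, 0.07, -0.0], [-0.0, -0.0, -1.0]]
force: [-1.1, -0.5, -0.7]
finger_gap: 0.0857
time_s: 7.05
tcp_pos: [0.5428, -0.1194, 0.0015]
ee_rot: [[-0.07, 0.998, 0.002], [0.998, 0.07, 0.0], [0.0, 0.002, -1.0]]
force: [0.7, 0.3, 0.2]
finger_gap: 0.0855
t 7.15 p [ 0.5421 -0.1195  0.0014] y-axis yaw 4.01 units [-0.119 -3.998 -0.09 ] F [-1.  -0.6  0.6]
```

View pics/side4.png

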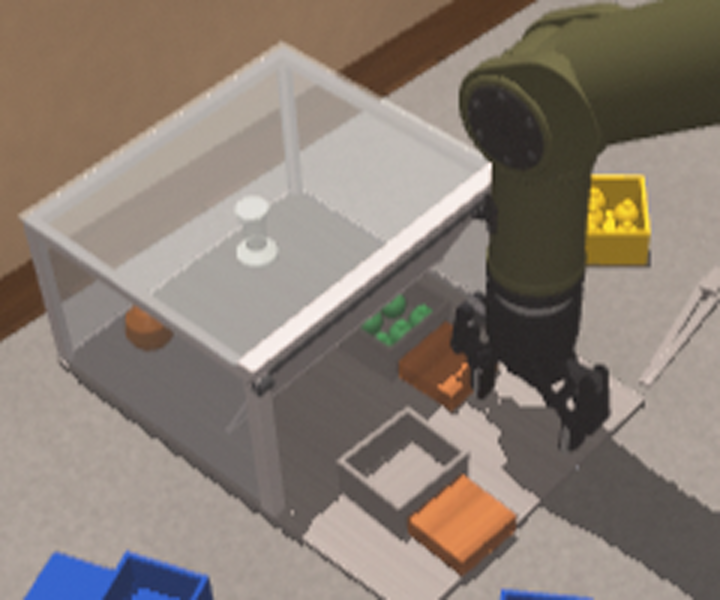

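View pics/scene4.png

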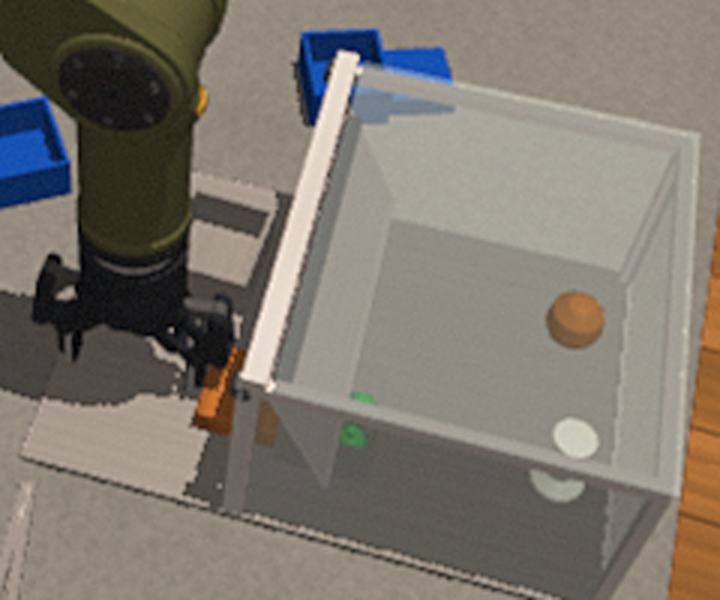

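Run:
```python
from h import *
np.set_printoptions(precision=4,suppress=True)
R=np.array([[-.07,.9976,0],[.9976,.07,0],[0,0,-1]])
for n,T in [('side2',[.4211,-.1288,.0074]),('scene2',[.4211,-.1288,.0074]),('side4',[.5421,-.1195,.0014]),('scene4',[.5421,-.1195,.0014])]:
    c=load(n);P=cloud(c);Q=(P-np.array(T))@R
    m=(np.abs(Q[...,0])<.06)&(np.abs(Q[...,1])<.09)&(Q[...,2]<-.12)&(Q[...,2]>-.42)&(c['z_map']>0)
    q=Q[m]
    print(n,[(round(z,2),round(q[(q[:,2]<-z)&(q[:,2]>-z-.02)][:,1].max(),3)) for z in np.arange(.12,.42,.02) if ((q[:,2]<-z)&(q[:,2]>-z-.02)).any()])
# header from new images
for n in ['side4','scene4']:
    c=load(n);P=cloud(c);im=c['image'].astype(int)
    m=(im.min(2)>185)&(P[...,2]>.14)&(P[...,2]<.21)&(P[...,0]>.4)&(P[...,0]<.7)
    W=P[m];u=np.array([.9976,.0698]);b=(W[:,:2]-[.6435,-.0575])@u; print(n,len(W),np.percentile(b,[1,5,50,95,99]),np.percentile(W[:,2],[1,50,99]))
```

```text
side2 [(np.float64(0.12), np.float64(0.06)), (np.float64(0.14), np.float64(0.028)), (np.float64(0.16), np.float64(0.032)), (np.float64(0.18), np.float64(0.024)), (np.float64(0.2), np.float64(0.034)), (np.float64(0.22), np.float64(0.022)), (np.float64(0.24), np.float64(0.034)), (np.float64(0.26), np.float64(0.034)), (np.float64(0.28), np.float64(0.026)), (np.float64(0.3), np.float64(0.021)), (np.float64(0.32), np.float64(0.04)), (np.float64(0.34), np.float64(0.048)), (np.float64(0.36), np.float64(0.047)), (np.float64(0.38), np.float64(0.043)), (np.float64(0.4), np.float64(0.023))]
scene2 [(np.float64(0.12), np.float64(0.04)), (np.float64(0.14), np.float64(0.038)), (np.float64(0.16), np.float64(0.037)), (np.float64(0.18), np.float64(0.038)), (np.float64(0.2), np.float64(0.038)), (np.float64(0.22), np.float64(0.037)), (np.float64(0.24), np.float64(0.037)), (np.float64(0.26), np.float64(0.037)), (np.float64(0.28), np.float64(0.037)), (np.float64(0.3), np.float64(0.039)), (np.float64(0.32), np.float64(0.045)), (np.float64(0.34), np.float64(0.05)), (np.float64(0.36), np.float64(0.051)), (n
[... 702 characters left out ...]
0.064)), (np.float64(0.14), np.float64(0.039)), (np.float64(0.16), np.float64(0.039)), (np.float64(0.18), np.float64(0.039)), (np.float64(0.2), np.float64(0.039)), (np.float64(0.22), np.float64(0.037)), (np.float64(0.24), np.float64(0.037)), (np.float64(0.26), np.float64(0.037)), (np.float64(0.28), np.float64(0.037)), (np.float64(0.3), np.float64(0.04)), (np.float64(0.32), np.float64(0.039)), (np.float64(0.34), np.float64(0.045)), (np.float64(0.36), np.float64(0.045)), (np.float64(0.38), np.float64(0.04)), (np.float64(0.4), np.float64(0.019))]
side4 670 [-0.0103 -0.009  -0.0006  0.0121  0.0381] [0.1762 0.1845 0.1889]
scene4 834 [-0.008  -0.007  -0.0003  0.0065  0.0078] [0.1787 0.1822 0.1853]
```

```bash
python3 -m pendant '[[0,0.2,0,0],[0,0.3,0,0],[0,0.4,0,0],[0,0.4,0,0],[0,0.4,0,0]]'
python3 -m pendant '[[0,0,0,0],[0,0,0,0]]'
python3 snap.py 5; python3 go.py .5908 -.1195 .004
```

```text
time_s: 7.65
tcp_pos: [0.5935, -0.116, 0.0011]
ee_rot: [[-0.07, 0.998, 0.0], [0.998, 0.07, 0.0], [0.0, 0.0, -1.0]]
force: [-9.5, -0.3, 0.4]
finger_gap: 0.0853
time_s: 7.85
tcp_pos: [0.5927, -0.1156, 0.001]
ee_rot: [[-0.07, 0.998, 0.0], [0.998, 0.07, 0.001], [0.001, 0.0, -1.0]]
force: [-0.9, -0.2, -0.8]
finger_gap: 0.0852
t 7.95 p [ 0.592 -0.116  0.001] y-axis yaw 4.01 units [-0.115 -0.047 -0.1  ] F [-0.4 -0.2 -0.9]
```

View pics/side5.png

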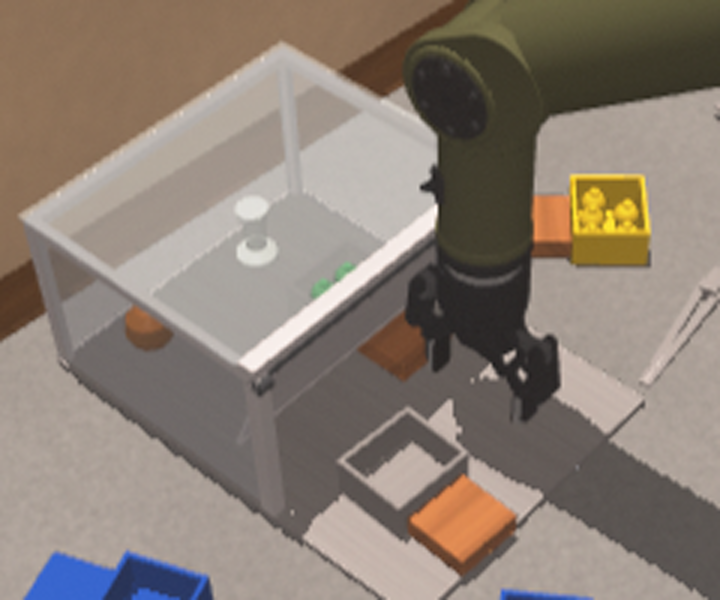

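View pics/scene5.png

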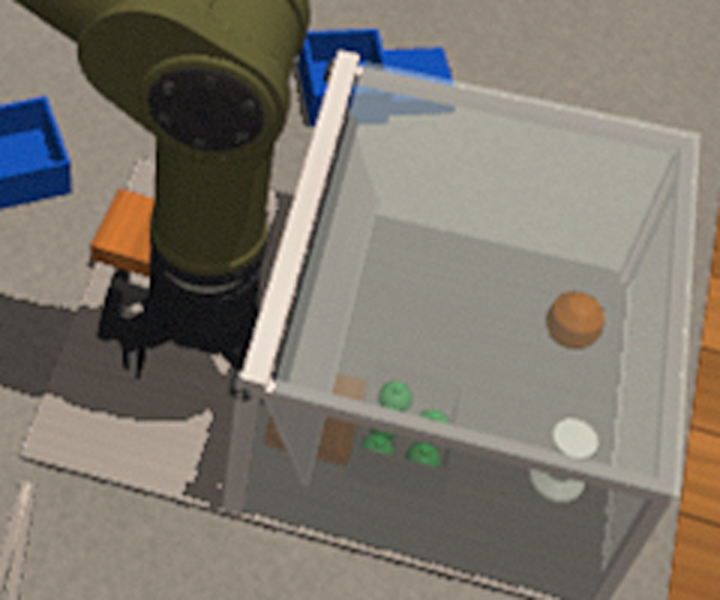

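Run:
```python
from h import *
from plant import sensors,viewer
np.set_printoptions(precision=4,suppress=True)
o=sensors.get_obs();R=np.array(o['ee_rot']);T=np.array(o['tcp_pos'])
w=viewer.capture('wrist');np.savez('wrist5.npz',**w);np.savez('pose5.npz',R=R,T=T)
cv2.imwrite('pics/w5.png',w['image'][:,:,::-1])
c=load('side5');u=np.array([.9976,.0698]);v=np.array([-.0698,.9976])
cv2.imwrite('pics/s5c.png',cv2.resize(c['image'][200:250,260:320,::-1],None,fx=10,fy=10,interpolation=2))
for n in ['side5','scene5']:
    c=load(n);P=cloud(c);hsv=cv2.cvtColor(c['image'],cv2.COLOR_RGB2HSV)
    g=cv2.inRange(hsv,(50,60,40),(85,255,255))>0
    q=P[g]; b=(q[:,:2]-[.6435,-.0575])
    s=(np.abs(q[:,0]-.77)<.1)&(q[:,2]<.1); print(n,s.sum(),np.median(q[s],0),np.percentile((b@u)[s],[5,50,95]))
```

```text
side5 20 [ 0.8347 -0.7608  0.0584] [0.1214 0.1419 0.1573]
  return _methods._mean(a, axis=axis, dtype=dtype,
  ret = um.true_divide(
Traceback (most recent call last):
IndexError: index -1 is out of bounds for axis 0 with size 0
```

View pics/w5.png

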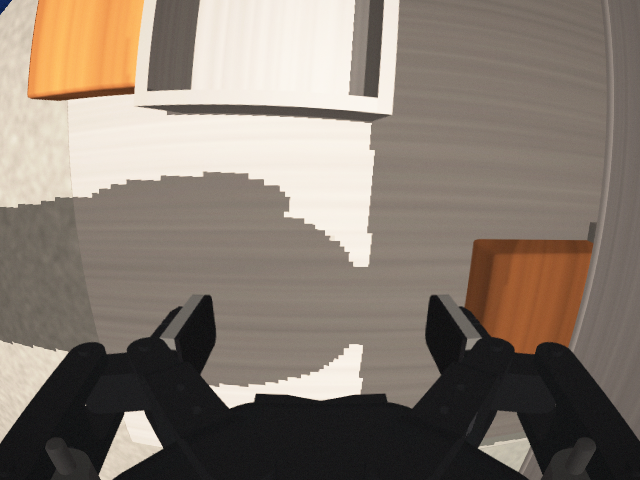

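View pics/s5c.png

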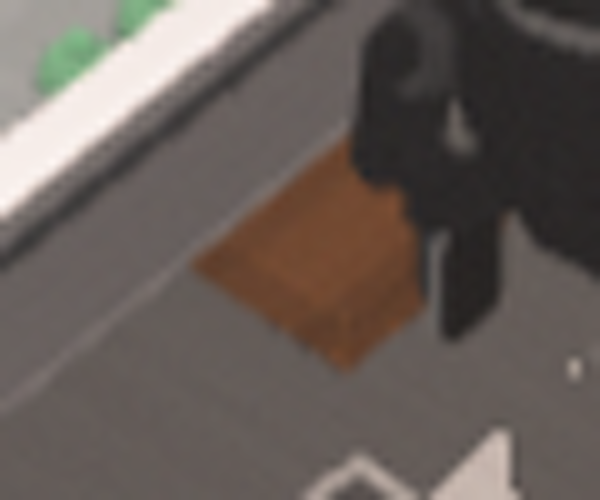

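```bash
cat > bx.py <<'E'
from h import *
u=np.array([.9976,.0698]);v=np.array([-.0698,.9976])
def bx(W): 
    b=W[:,:2]-[.6435,-.0575]; return np.c_[b@u,b@v].round(4).tolist()
E
python3 - <<'E'
from bx import *
w=load('wrist5');p=np.load('pose5.npz')
print('wrist tail',bx(wplane(w,[(476,240),(472,270),(468,300)],.030,p['R'],p['T'])))
c=load('side5');print('side',bx(plane(c,(294.5,237),.008)),bx(plane(c,(293.8,231.5),.030)))
c=load('scene5')
cv2.imwrite('pics/sc5.png',cv2.resize(c['image'][290:350,340:440,::-1],None,fx=7,fy=7,interpolation=2))
E
```

```text
wrist tail [[-0.0044, -0.0187], [-0.0045, -0.0294], [-0.0044, -0.0407]]
side [[0.0051, -0.0264]] [[0.0059, -0.0251]]
```

View pics/sc5.png

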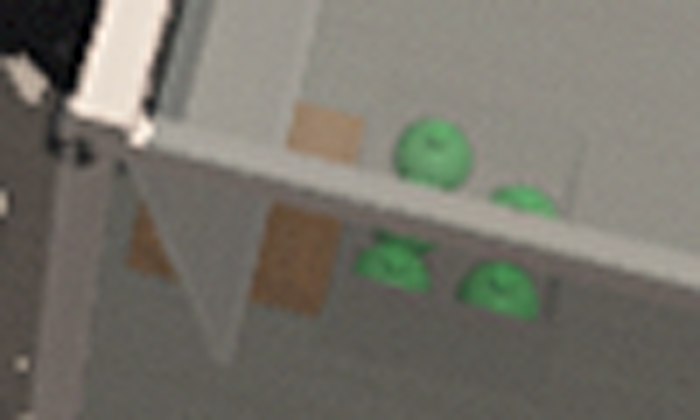

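Run:
```python
from bx import *
c=load('scene5');print('scene',bx(plane(c,[(358.3,327.9)],.008)),bx(plane(c,[(358.8,323)],.030)),'front of block right',bx(plane(c,[(386,334.5)],.008)))
w=load('wrist5');p=np.load('pose5.npz')
print('wrist z.008',bx(wplane(w,[(476,240),(468,300)],.008,p['R'],p['T'])))
cv2.imwrite('pics/w5c.png',cv2.resize(w['image'][220:360,420:620,::-1],None,fx=4,fy=4,interpolation=2))
```

```text
scene [[0.0066, -0.0875]] [[0.0062, -0.0882]] front of block right [[0.0682, -0.086]]
wrist z.008 [[0.0057, -0.0248], [0.0058, -0.0511]]
```

View pics/w5c.png

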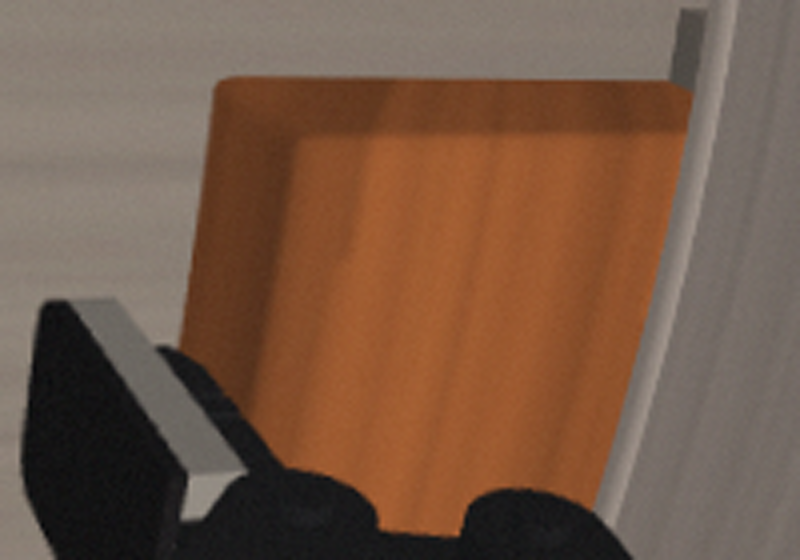

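```bash
python3 -m pendant '[[0,-0.3,0,0],[0,0,0,0],[0,0.4,0,0],[0,0,0,0],[0,0,0,0]]'
python3 go.py .5908 -.1195 .004
python3 - <<'E'
from bx import *
from plant import sensors,viewer
o=sensors.get_obs();R=np.array(o['ee_rot']);T=np.array(o['tcp_pos'])
w=viewer.capture('wrist');np.savez('wrist6.npz',**w);np.savez('pose6.npz',R=R,T=T);print('tcp',bx(T[None]))
cv2.imwrite('pics/w6c.png',cv2.resize(w['image'][220:360,420:620,::-1],None,fx=4,fy=4,interpolation=2))
E
```

```text
time_s: 8.5
tcp_pos: [0.5957, -0.1159, 0.0013]
ee_rot: [[-0.07, 0.998, 0.0], [0.998, 0.07, 0.0], [0.0, 0.0, -1.0]]
force: [-1.2, -0.5, 0.3]
finger_gap: 0.0855
t 8.5 p [ 0.5957 -0.1159  0.0013] y-axis yaw 4.0 units [-0.108 -0.172 -0.09 ] F [-1.2 -0.5  0.3]
tcp [[-0.0517, -0.0549]]
```

View pics/w6c.png

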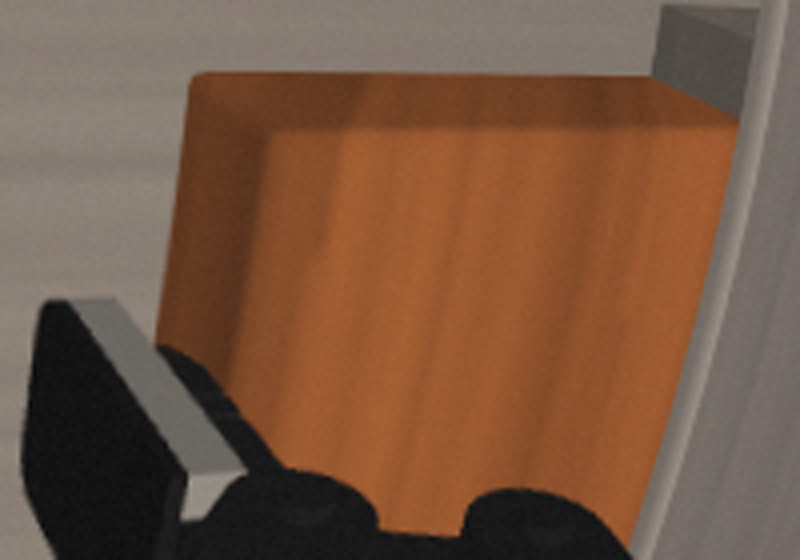

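```bash
python3 - <<'E'
from bx import *
w=load('wrist6');p=np.load('pose6.npz')
print('wrist z.008',bx(wplane(w,[(468,239),(460,302)],.008,p['R'],p['T'])))
w=load('wrist5');p=np.load('pose5.npz')
print('before',bx(wplane(w,[(474.5,240),(467,300)],.008,p['R'],p['T'])))
E
python3 snap.py 6
```

```text
wrist z.008 [[0.006, -0.0247], [0.006, -0.0523]]
before [[0.005, -0.0248], [0.0053, -0.0511]]
```

View pics/scene6.png

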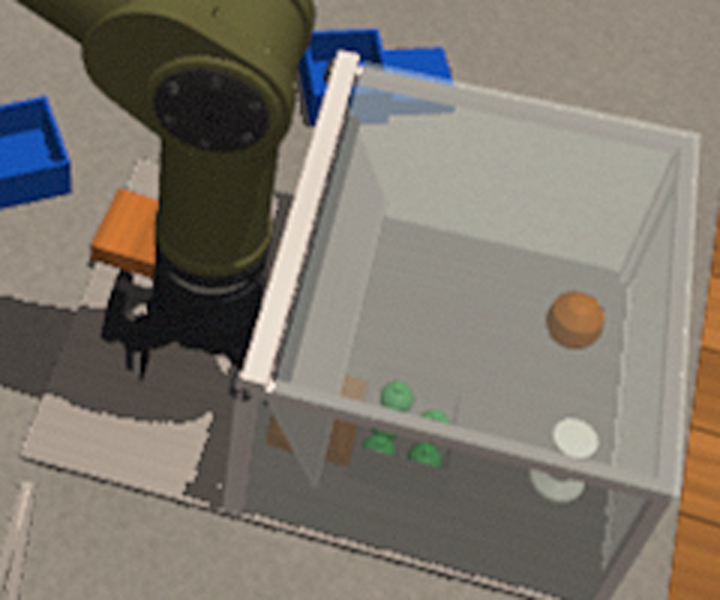

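```bash
python3 -m pendant '[[0,0.03,0,0],[0,0,0,0]]'; python3 -m pendant '[[0,0.03,0,0],[0,0,0,0]]'
```

```text
time_s: 8.85
tcp_pos: [0.5962, -0.1159, 0.0012]
ee_rot: [[-0.07, 0.998, 0.0], [0.998, 0.07, -0.0], [-0.0, 0.0, -1.0]]
force: [-1.4, -0.2, -0.5]
finger_gap: 0.0849
time_s: 9.05
tcp_pos: [0.597, -0.1158, 0.0011]
ee_rot: [[-0.07, 0.998, -0.0], [0.998, 0.07, -0.0], [-0.0, -0.0, -1.0]]
force: [-1.4, -1.0, -1.4]
finger_gap: 0.0855
```

```bash
python3 -m pendant '[[0,-0.2,0,0],[0,-0.2,0,0],[0,-0.2,0,0],[0,-0.2,0,0],[0,-0.2,0,0]]'
python3 -m pendant '[[0,-0.4,0,0],[0,-0.5,0,0],[0,-0.5,0,0],[0,-0.5,0,0],[0,-0.5,0,0]]'
python3 -m pendant '[[0,-0.5,0,0],[0,-0.5,0,0],[0,-0.5,0,0],[0,0,0,0],[0,0,0,0]]'
python3 snap.py 7; python3 go.py .45 -.1195 .2
python3 - <<'E'
from plant import sensors,viewer
import numpy as np,cv2
o=sensors.get_obs();w=viewer.capture('wrist');np.savez('wrist7.npz',**w);np.savez('pose7.npz',R=o['ee_rot'],T=o['tcp_pos'])
cv2.imwrite('pics/w7.png',w['image'][:,:,::-1])
E
```

```text
time_s: 9.55
tcp_pos: [0.5667, -0.118, 0.0014]
ee_rot: [[-0.07, 0.998, 0.0], [0.998, 0.07, -0.0], [-0.0, 0.0, -1.0]]
force: [-0.2, -0.3, -1.1]
finger_gap: 0.0854
time_s: 10.05
tcp_pos: [0.494, -0.1231, 0.0012]
ee_rot: [[-0.07, 0.998, -0.0], [0.998, 0.07, -0.0], [-0.0, -0.0, -1.0]]
force: [0.4, 0.6, 0.6]
finger_gap: 0.0854
time_s: 10.55
tcp_pos: [0.4505, -0.1265, 0.0015]
ee_rot: [[-0.069, 0.998, 0.001], [0.998, 0.069, -0.001], [-0.001, 0.001, -1.0]]
force: [-0.9, 0.5, 0.3]
finger_gap: 0.0859
t 10.65 p [ 0.4513 -0.1261  0.0015] y-axis yaw 4.0 units [ 0.221 -0.02  -6.616] F [-0.6  0.   0.6]
```

View pics/scene7.png

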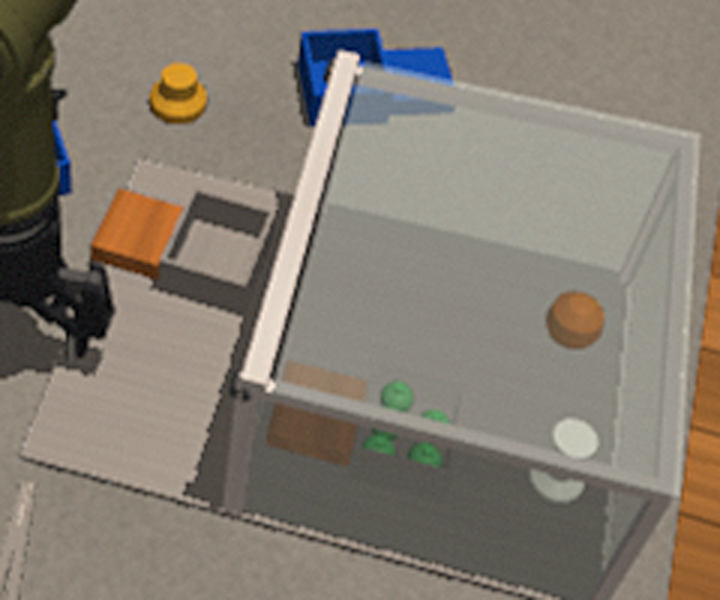

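View pics/side7.png

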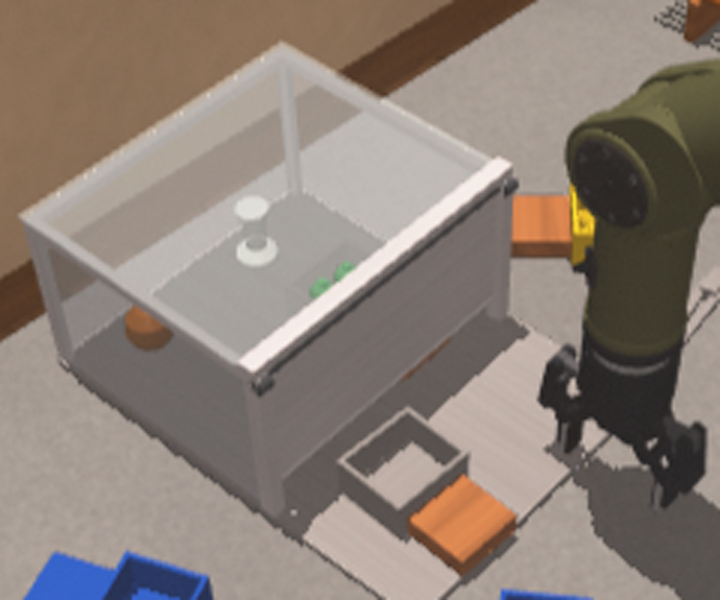

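View pics/w7.png

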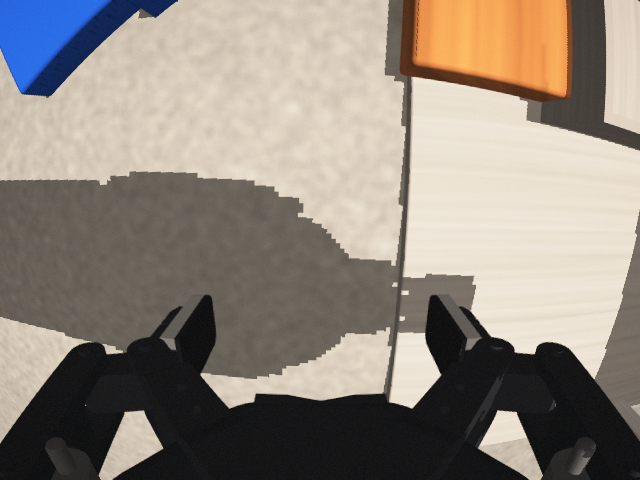

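Run:
```python
from bx import *
c=load('scene7')
cv2.imwrite('pics/sc7.png',cv2.resize(c['image'][290:350,340:440,::-1],None,fx=7,fy=7,interpolation=2))
c=load('side7');P=cloud(c);b=P[...,:2]-np.array([.6435,-.0575]);X=b@u;Y=b@v
m=(np.abs(X)<.06)&(np.abs(Y)<.11)&(P[...,2]>.03)&(P[...,2]<.17)
for z in np.arange(.04,.17,.02):
    s=m&(abs(P[...,2]-z)<.01); print(round(z,2),s.sum(),np.median(X[s]).round(4))
```

```text
0.04 426 -0.0078
0.06 360 -0.0056
0.08 327 -0.0054
0.1 348 -0.0055
0.12 353 -0.0055
0.14 370 -0.0055
0.16 347 -0.0062
```

View pics/sc7.png

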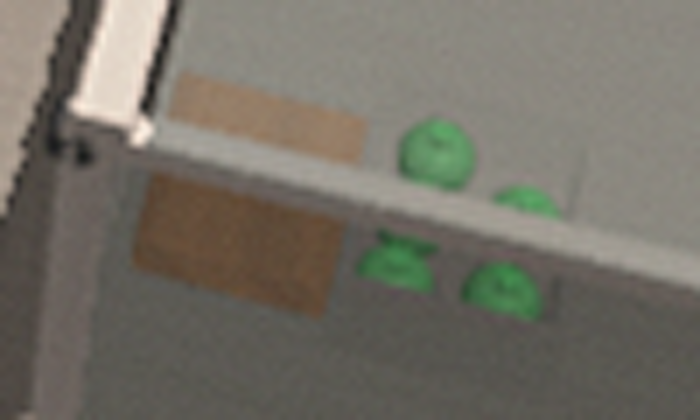

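```bash
python3 -m pendant '[[0,0,-1,0],[0,0,-1,0],[0,0,-1,0],[0,0,0,0],[0,0,0,0]]'
python3 snap.py 8
python3 - <<'E'
from bx import *
for n in ['side0','side8','scene0','scene8']:
    c=load(n);P=cloud(c)
    m=(abs(P[...,2]-.048)<.003)&(P[...,0]>.5)&(P[...,0]<.61)&(P[...,1]>-.05)&(P[...,1]<.045)
    hsv=cv2.cvtColor(c['image'],cv2.COLOR_RGB2HSV);y=(cv2.inRange(hsv,(17,150,120),(28,255,255))>0)&(abs(P[...,2]-.02)<.03)&(P[...,1]>.05)&(P[...,1]<.25)&(P[...,0]<.75)
    print(n,'spare rim',P[m].mean(0).round(4),'mould',y.sum(),P[y].mean(0).round(4))
c=load('scene8');print('tail corner',bx(plane(c,[(359.1,327.4)],.008)))
print('glass/front', bx(plane(c,[(419.5,331.5)],.048)))
E
python3 go.py .45 -.12 .1
```

```text
time_s: 11.2
tcp_pos: [0.4512, -0.1262, 0.0917]
ee_rot: [[-0.07, 0.998, 0.001], [0.998, 0.07, -0.001], [-0.001, 0.001, -1.0]]
force: [-0.1, -0.4, 0.4]
finger_gap: 0.0854
side0 spare rim [ 0.5676 -0.0019  0.0484] mould 315 [0.4734 0.1689 0.0266]
side8 spare rim [0.5691 0.0009 0.0484] mould 315 [0.4733 0.1691 0.0264]
scene0 spare rim [ 0.5725 -0.0041  0.0472] mould 207 [0.4826 0.1564 0.0236]
scene8 spare rim [ 0.5709 -0.0031  0.0473] mould 212 [0.4827 0.1562 0.0237]
tail corner [[0.008, -0.0858]]
glass/front [[0.1338, -0.0822]]
t 11.3 p [ 0.4499 -0.1258  0.0903] y-axis yaw 4.02 units [ 0.192  0.016 -0.324] F [ 0.6  0.5 -0.5]
```

View pics/side8.png

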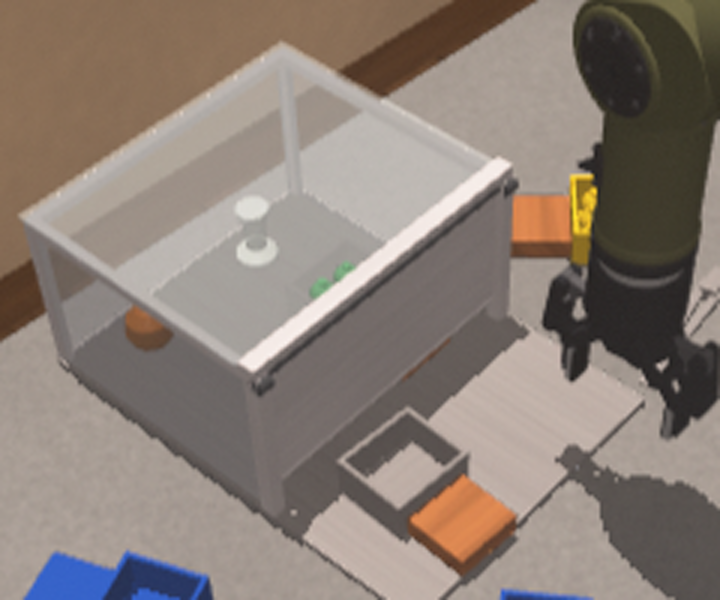

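```bash
python3 -c "
from plant import workorder
print(workorder.sign_off())"
```

```text
the job is handed in; nothing more can be done
None
```

I pushed the bead pan through the flap with the outside of one open fingertip, drew back, and handed the job in at about 11.3 s of the 45 s allowed. The highest force I read after any move was about 10 N.

**Final checks:**
- **Pan inside:** the rear of the push block ends about 8 mm inside the flap. The scene camera gave +8 mm at the end. The last earlier readings were +5 to +6.6 mm from three cameras, about 2 mm before the last pushes. The margin is thin because the header bar stops the vertical hand from going further.
- **Flap shut:** the depth readings show it upright.
- **Glass pieces:** the pan's front is at about 140 mm, about 50 mm short of the glass.
- **Empty pan:** its measured position differs by 1 to 3 mm between the before and after images. I put that down to masking, since the pan looks unmoved and was never touched.
- **Mould and tweezers:** the mould's measured position is unchanged. I did not measure the tweezers; the hand never went near them.

The wrist camera first seemed to put the block's rear at -4 mm. I had taken its lower rear edge for the upper one; corrected, it agreed with the other two cameras.

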